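Flip the hex key and tighten the stiff clamp screw

ROBOT

A 6-joint arm with a two-finger parallel gripper is mounted at the origin on a cart in front of the work surface, level with it; the furniture and walls round the work are solid. World frame = base frame: x ahead of the robot, y to its left, z up, the work surface at z = 0. Lengths are in m, angles in rad, forces in N, time in s.
With the tool pointing down it reaches from about 0.275 to 0.85 m from the base axis. Payload 19 kg.
Tool frame: the origin (TCP) lies at the very end of the fingers, on their centre line; the grasp point (between the pads) lies 19 mm behind it; z points along the fingers, y is the line along which they close (so a half turn about z gives the same grasp; the last joint's range is limited). The gripper opens to 85 mm and grips with 20 to 120 N. Pads are 22 mm wide; open, the fingers measure 114 mm over their backs; the gripper's body (76 mm by 85 mm) begins 54 mm behind the grasp point. The pads swing forward as they close: fully open they stand 13 mm farther back than shut.
Start: joints at [-1.293, 0.15, 1.437, -0, 1.554, -0.134], TCP at [0.23, -0.527, 0.231] pointing down, gripper open.
Joint ranges: [-2.8, 2.8], [-0.68, 2.1], [0.12, 2.68], [-1.39, 4.53], [0.16, 2.79], [-2.81, 2.81]. Speed limits (rad/s): [1.89, 1.89, 2.22, 3.01, 3.01, 3.01].

INTERFACE

Orientations are given as a unit quaternion [w, x, y, z].
In Python, from workcell import bot gives the robot as it stands. The module is installed in compiled form; this text tells all that it offers.
- The arm moves only by the tool step_arm, never from a script. Its argument "commands" is a list of rows, each a list of 5 numbers: the opening, from 0 (shut) to 1 (fully open), then the shift along the tool's x, y, z in m, then the turn about the tool's z in degrees. In form: [[jaw, tx, ty, tz, twist], ...]. A call has 1 to 8 rows; each row is the pose to reach, as a shift and turn from the pose commanded when the call began, along the tool's axes at that moment; what a row does not reach only later rows make up. A row lasts 1/12 s, in which the tool goes at most 41.7 mm and 7.16 degrees, less where a joint would pass 70% of its speed; a pose out of reach is approached as far as the arm can. A call with a gripper value outside its range is refused whole. The fingers move at their own pace and stop on an object; "squeeze" is the grip in N (left out, the last holds). Time passes only in rows, so rows that repeat a pose let the fingers close. It gives the time, the measured TCP pose, the force, the opening and the grip force at its end, in the units of the state.
- bot.sense(): the state, without advancing time (a new reading comes with each control period).
- bot.snapshot(name): name is "scene" or "top" or "wrist"; returns a dict with "frame" (400x640x3 uint8, red, green, blue), "z_map" (400x640 float32, m along the optical axis (not along the pixel's ray), 0 where there is no reading), "camera_matrix" (3x3 intrinsics, pixels), "world_from_camera" (4x4, takes a point from camera to world coordinates); the wrist camera has in their place "T_tool_cam" (4x4, takes a point from camera to tool coordinates, whose origin is the TCP and whose axes are the flange's). Camera axes: x right, y down, z forward; pixel columns grow to the right and rows downward; lengths in m; the calibration is good to about 2 mm. A picture is of the moment at which its call begins: read the wrist's pose just before it.
- bot.close_job(): hands the job in; it is judged then, once.
Trained networks look in the newest picture that a camera, given by its name, has taken for a name from the list of things; names that differ only in an ending like _2 or _b are one class to them, and where a whole thing is asked for, a point or a joint stands for the part that bears it (a point fixed in the world has none). Each returns a list of dicts, best first, with "confidence" (0 to 1); they miss things now and then, are a little off and sometimes report something else, mostly with a low value. They report only what shows in the picture. A call takes as long as a camera call.
- bot.cut_out(camera, query): "pixels" (400x640 bool, what is visible of it) and "rect" ([left, top, width, height] as shares, 0 to 1, of the picture: columns of its width, rows of its height, round what is visible of it).
- bot.spot_point(camera, query): "location" ([column, row] as shares, 0 to 1, of the picture: columns of its width, rows of its height: a listed point, or the origin of a listed thing).
The state is a dict: "clock": time; "joints": joint angles; "qvel": joint speeds; "joint_torque": joint torques, N m; "tool_pos": TCP position; "ee_rot": TCP orientation; "force": force on the tool from outside, world axes, zero at the start; "moment": the same for the moment, N m; "width": finger opening in m; "grip_force": force on a finger pad.
Only numpy, scipy, OpenCV 4.12 (cv2) and the standard library are available. Lean on these libraries where they do the work, as an engineer would, in place of code of your own. Each camera call takes 0.05 s, during which the arm holds its last target. There are 200 camera calls.

TASK

The black hex key still stands long arm down in the last clamp screw of the consolidation cell, as the screw was spun down by hand; now it is stiff and wants leverage. Draw the key straight out, flip it over so that its short arm points down, feel it into the same screw without pressing hard on the head (well under 30 N) until it is fully seated, then swing the far end of the long arm clockwise (seen from above) until the screw comes up hard, and nip it up with about 15 N at the end of the arm, by feel, never more than 20 N. Do not tighten with the long arm in the screw, leave the key sitting in the screw by its short arm, fully down, and do not disturb the tins and the porous stone.

Things in the scene. Friction and masses are not known exactly. Their poses are not given: they have to be found in the camera images.
- hex_key: Loose black L-shaped hex key, 12 mm across the flats, 0.15 kg. Origin where the two arms' axes meet (bend radius 14 mm). Long arm along its own -z, tip 118 mm from the origin; short arm along its own +x, tip 39 mm off. Two flats of each arm face its +y and -y, 12 mm apart. It starts long arm down in the screw's socket, leaning some 5 degrees in its play toward the short arm at the top.
- long_tip (a point): centre of the end face of the key's long arm, 118 mm from the key's origin
- short_tip (a point): centre of the end face of the key's short arm, 39 mm from the key's origin
- screw_turn (a joint): Turn of the stiff screw that holds the key, rad; grows as it is tightened, clockwise seen from above. Axis vertical through the socket points. It needs about 0.8 N m to turn (8 N at 100 mm from the axis), stays where it is left, and comes up solid somewhere between 1.1 and 1.4 rad further on than where it starts. It is tight at 1.5 N m (15 N at 100 mm); over 2 N m risks the thread.
- socket_mouth (a point): Centre of the hexagon socket's mouth at the top of the black screw head (26 mm across, 18 mm high). Socket 13 mm across flats, 15 mm deep, 1.2 mm lead-in; about 4 degrees of turning play either way round the key. The point turns with the screw; its x axis points to a corner of the hexagon, corners every 60 degrees. The seated key's long arm lies in line with a corner, level, 24 mm above this point.
- clamp_screw: The stiff screw itself: black knurled cap screw head 26 mm across, 18 mm high; origin on its axis at the head's underside, z up, axes as the socket's.
- socket_floor (a point): centre of the socket's floor, 15 mm under the mouth, same axes as the mouth
- cell: Consolidation cell bolted to the worktop: aluminium base 156 mm across, 16 mm thick; two lugs along its x axis out to 110 mm; steel clamp ring with its top at 30 mm; brass loading cap in the middle up to 45 mm. Three black cap screws stand 55 mm from the centre, tops at 48 mm: the stiff one, with the key, on the +y side; the two toward -y are tight. Origin: centre of its underside.
- porous_stone: bystander: beige porous disc 62 mm across, 10 mm thick, lying on the worktop; origin at the centre of its underside
- moisture_tin: bystander: white round moisture tin with lid, 59 mm across, 38 mm high; origin at the centre of its underside
- soil_tin: bystander: grey steel tin of dry soil, 77 mm across, 36 mm high, origin at the centre of its underside; to its right stands a tall load frame: come to the cell round it, from the robot's side

How it is judged:
By the outcome, as a careful person would: the job done as asked, in the order asked, and still so for the second after the job is handed in, with the robot touching nothing.
It also fails if it takes over 70 s, if anything falls off the work surface, if the arm or the gripper's body presses on something with over 40 N, if the wrist force passes 120 N, or if a joint passes its speed limit or range.

## Working session

There is one attempt and no reset: what is moved stays moved. The work goes in short steps, Python scripts to look and compute and a tool call to move; the robot and the scene stay as the last step left them, time stands still between calls to the robot, and variables do not carry over. Pictures are saved under pics/ and viewed, at most 10 in all, crops included, and the job is handed in when it is done.

Besides the shell and the picture viewer there is one more tool, called after "Emit:" by a JSON object that holds its "fn" and its "kwargs", one argument or row to a line. step_arm: Moves the arm, as the interface text tells. Its arguments: {"type":"object","properties":{"commands":{"type":"array"},"squeeze":{"type":"number"}},"required":["commands"]}

```bash
mkdir -p pics; cat > h.py <<'E'
import numpy as np,cv2
from workcell import bot
from scipy.spatial.transform import Rotation as R
def rot(q): return R.from_quat([q[1],q[2],q[3],q[0]])
def toolT():
    s=bot.sense();T=np.eye(4);T[:3,:3]=rot(s['ee_rot']).as_matrix();T[:3,3]=s['tool_pos'];return T
def snap(cam,fn=None):
    T=toolT() if cam=='wrist' else None
    d=bot.snapshot(cam)
    d['W']=T@d['T_tool_cam'] if cam=='wrist' else d['world_from_camera']
    if fn: cv2.imwrite('pics/'+fn,cv2.cvtColor(d['frame'],cv2.COLOR_RGB2BGR))
    return d
def ray(d,u,v):
    K=d['camera_matrix'];W=np.array(d['W']);r=W[:3,:3]@np.array([(u-K[0,2])/K[0,0],(v-K[1,2])/K[1,1],1]);return W[:3,3],r
def pt(d,u,v,z=None):
    o,r=ray(d,u,v)
    if z is None: return o+r*d['z_map'][int(round(v)),int(round(u))]
    return o+r*(z-o[2])/r[2]
def cloud(d,m):
    v,u=np.nonzero(m&(d['z_map']>0));K=d['camera_matrix'];z=d['z_map'][v,u]
    P=np.c_[(u-K[0,2])/K[0,0]*z,(v-K[1,2])/K[1,1]*z,z];W=np.array(d['W']);return P@W[:3,:3].T+W[:3,3]
E
python3 - <<'E'
from h import *
np.set_printoptions(precision=4,suppress=True)
print(bot.sense())
for c in ('top','scene'):
    d=snap(c,c+'1.png'); print(c,d['W'][:3,3],d['W'][:3,2])
    for q in ('hex_key','long_tip','short_tip','socket_mouth','clamp_screw','cell','porous_stone','moisture_tin','soil_tin'):
        for r in bot.spot_point(c,q)[:2]:
            u,v=r['location'][0]*640,r['location'][1]*400
            print(q,round(r['confidence'],2),round(u),round(v),pt(d,min(u,639),min(v,399)))
    for r in bot.cut_out(c,'hex_key')[:1]:
        P=cloud(d,r['pixels']);print('key',len(P),np.percentile(P,[2,50,98],axis=0))
E
```

```text
{'clock': 0.0, 'joints': array([-1.293 ,  0.151 ,  1.438 , -0.    ,  1.5538, -0.134 ]), 'qvel': array([-0.0007, -0.001 , -0.0003,  0.0002, -0.0003,  0.0016]), 'joint_torque': array([  0.0001, -71.304 , -57.0874,  -0.0001,   0.0086,  -0.0001]), 'tool_pos': array([ 0.2301, -0.5267,  0.2307]), 'ee_rot': array([-0.0006,  0.9789,  0.2045, -0.0001]), 'force': array([-0.8894,  0.28  , -0.0092]), 'moment': array([-0.0011, -0.0132,  0.007 ]), 'grip_force': 0.0, 'width': 0.0855060584708978}
top [ 0.3154 -0.0843  0.9605] [ 0.2193 -0.0348 -0.975 ]
hex_key 0.59 316 187 [ 0.5284 -0.1094  0.1491]
hex_key 0.41 310 200 [ 0.5206 -0.0922  0.0653]
long_tip 0.46 310 203 [ 0.5158 -0.0921  0.0482]
short_tip 0.66 332 190 [ 0.5456 -0.1541  0.032 ]
socket_mouth 0.41 314 199 [ 0.5168 -0.1039  0.0831]
clamp_screw 0.52 414 249 [ 0.3699 -0.3361  0.0274]
clamp_screw 0.43 309 201 [ 0.5211 -0.0893  0.0525]
cell 0.92 338 202 [ 0.512  -0.163   0.0353]
cell 0.41 226 249 [0.4308 0.128  0.0387]
porous_stone 0.67 225 180 [0.6162 0.1235 0.0093]
moisture_tin 0.85 228 251 [0.4247 0.1251 0.0361]
soil_tin 0.67 412 248 [ 0.373 
[... 171 characters left out ...]
.5915 0.4951] [ 0.3586 -0.8275 -0.432 ]
hex_key 0.89 302 188 [ 0.5287 -0.102   0.1468]
long_tip 0.68 305 239 [ 0.5167 -0.0807  0.0318]
short_tip 0.91 312 182 [ 0.5198 -0.1344  0.1483]
short_tip 0.74 396 212 [0.2839 0.0848 0.2281]
socket_mouth 0.63 301 228 [ 0.5291 -0.089   0.0515]
clamp_screw 0.65 304 239 [ 0.5192 -0.0821  0.0288]
cell 0.63 314 236 [ 0.503  -0.1036  0.0293]
cell 0.59 311 185 [ 0.6567 -0.4185  0.0038]
porous_stone 0.92 207 296 [0.6136 0.1463 0.0111]
moisture_tin 0.8 298 330 [0.3481 0.2849 0.1538]
soil_tin 0.64 394 213 [0.2861 0.0841 0.2245]
soil_tin 0.43 301 231 [ 0.5247 -0.0811  0.049 ]
key 312 [[ 0.5183 -0.3829  0.0019]
 [ 0.5231 -0.0972  0.114 ]
 [ 0.6495 -0.0887  0.1555]]
```

View pics/top1.png

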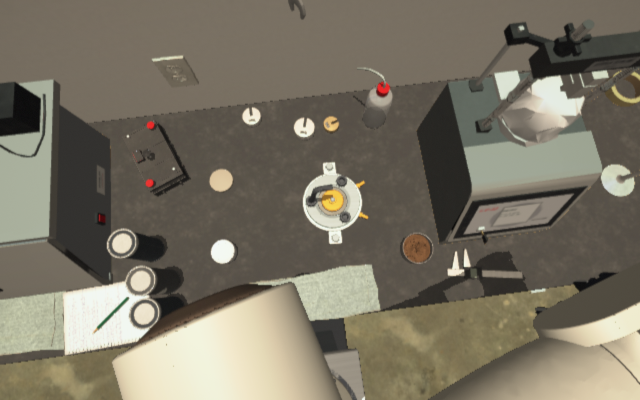

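View pics/scene1.png

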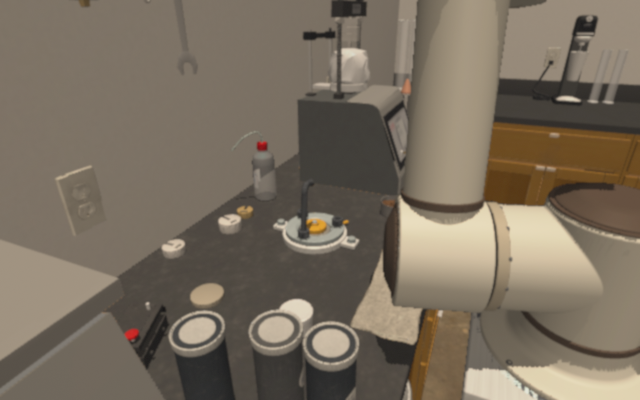

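The top view shows the cell at about (338,202) with the key at (316,187), short arm pointing toward −y. The scene view shows the key standing at (305,210). The load frame is on the right and the front side is clear. The tool can only yaw, so I'll flip the key by letting it pivot in the pads. Approaching now.

Emit:
{"fn": "step_arm", "kwargs": {
  "commands": [
    [1, 0.175, -0.226, -0.05, -57],
    [1, 0.175, -0.226, -0.05, -57],
    [1, 0.175, -0.226, -0.05, -57],
    [1, 0.175, -0.226, -0.05, -57],
    [1, 0.175, -0.226, -0.05, -57],
    [1, 0.175, -0.226, -0.05, -57],
    [1, 0.175, -0.226, -0.05, -57],
    [1, 0.175, -0.226, -0.05, -57]
  ]
}}

```text
clock: 1.77
tool_pos: [0.3012, -0.245, 0.2834]
ee_rot: [0.002, 0.759, 0.651, 0.001]
force: [-0.9, 0.9, 0.7]
width: 0.0853
grip_force: 0.0
```

```bash
cat >> h.py <<'E'
def go(p,heading=None):
    "world target -> tool shift, twist deg"
    T=toolT();d=T[:3,:3].T@(np.array(p)-T[:3,3]);h=np.degrees(np.arctan2(T[1,0],T[0,0]))
    print('shift',d.round(4),'heading now',round(h,2),'twist',None if heading is None else round((h-heading+180)%360-180,2))
E
python3 -c "
from h import *
print(toolT()[:3,3],bot.sense()['joints'],bot.sense()['clock']);go([.44,-.11,.28],90)"
```

```text
[ 0.30121373 -0.2450205   0.28338638] [-8.83167614e-01 -2.64115341e-01  1.72592306e+00  1.39626732e-03
  1.67666327e+00 -7.29012356e-01] 1.7667
shift [0.1547 0.1164 0.0036] heading now 81.18 twist -8.82
```

Emit:
{"fn": "step_arm", "kwargs": {
  "commands": [
    [1, 0.155, 0.116, 0, -9],
    [1, 0.155, 0.116, 0, -9],
    [1, 0.155, 0.116, 0, -9],
    [1, 0.155, 0.116, 0, -9],
    [1, 0.155, 0.116, 0, -9],
    [1, 0.155, 0.116, 0, -9],
    [1, 0.155, 0.116, 0, -9]
  ]
}}

```text
clock: 2.35
tool_pos: [0.4403, -0.1148, 0.281]
ee_rot: [-0.0, 0.709, 0.706, -0.0]
force: [0.2, 0.5, 0.1]
width: 0.0856
grip_force: 0.0
```

```bash
python3 - <<'E'
from h import *
np.set_printoptions(precision=4,suppress=True)
d=snap('wrist','w1.png');T=toolT();print(T[:3,3],d['T_tool_cam'])
for q in ('hex_key','long_tip','short_tip','socket_mouth','cell'):
    for r in bot.spot_point('wrist',q)[:2]:
        u,v=r['location'][0]*640,r['location'][1]*400
        print(q,round(r['confidence'],2),round(u),round(v),pt(d,min(u,639),min(v,399)))
for r in bot.cut_out('wrist','hex_key')[:1]:
    P=cloud(d,r['pixels']);print('key',len(P),np.percentile(P,[2,50,98],axis=0))
    Q=P[P[:,2]>0.135];print(len(Q),np.percentile(Q,[1,50,99],axis=0))
    (c,(w,h),a)=cv2.minAreaRect((Q[:,:2]*1000).astype(np.float32));print(c,w,h,a)
E
```

```text
[ 0.4397 -0.1156  0.2811] [[ 0.0007 -0.9479 -0.3185  0.0824]
 [ 1.      0.0007  0.     -0.0008]
 [ 0.0002 -0.3185  0.9479 -0.1418]
 [ 0.      0.      0.      1.    ]]
hex_key 0.84 408 171 [ 0.5235 -0.1021  0.1484]
long_tip 0.69 384 142 [ 0.5195 -0.09    0.0522]
short_tip 0.57 406 207 [ 0.5239 -0.1365  0.1509]
socket_mouth 0.78 386 146 [ 0.5199 -0.092   0.0671]
cell 0.81 376 175 [ 0.5163 -0.1363  0.0351]
key 1083 [[ 0.5186 -0.1409  0.0495]
 [ 0.5229 -0.1056  0.1475]
 [ 0.5317 -0.0888  0.1545]]
700 [[ 0.5187 -0.1419  0.1367]
 [ 0.5238 -0.1169  0.1511]
 [ 0.5319 -0.0969  0.155 ]]
(525.5264282226562, -119.45118713378906) 12.551881790161133 47.35192108154297 3.291774034500122
```

View pics/w1.png

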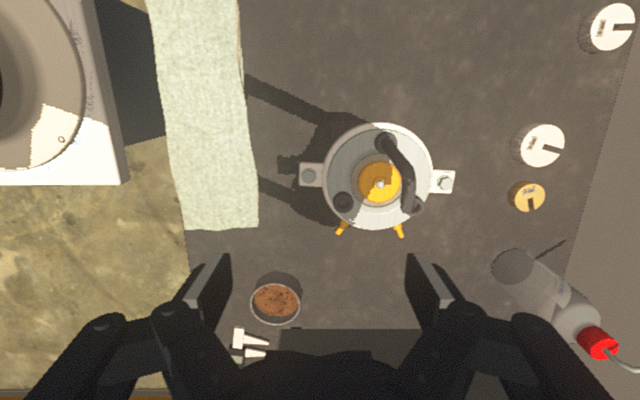

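The wrist picture shows the key's bend at about (385,142) and its short tip at (406,207). The short arm heads −86.7°, with the origin near (0.524,−0.103,0.149). I'll grip the long arm just below the bend at heading 93.3°.

```bash
python3 -c "
from h import *
go([.524,-.100,.281],93.3);go([.524,-.100,.116],93.3)"
```

```text
shift [0.0172 0.0844 0.0005] heading now 89.51 twist -3.79
shift [0.0172 0.0844 0.1655] heading now 89.51 twist -3.79
```

Emit:
{"fn": "step_arm", "kwargs": {
  "commands": [
    [1, 0.017, 0.084, 0, -3.8],
    [1, 0.017, 0.084, 0, -3.8],
    [1, 0.017, 0.084, 0, -3.8],
    [1, 0.017, 0.084, 0.06, -3.8],
    [1, 0.017, 0.084, 0.12, -3.8],
    [1, 0.017, 0.084, 0.165, -3.8],
    [1, 0.017, 0.084, 0.165, -3.8],
    [1, 0.017, 0.084, 0.165, -3.8]
  ]
}}

```text
clock: 3.37
tool_pos: [0.5204, -0.0988, 0.1094]
ee_rot: [-0.005, 0.686, 0.727, -0.002]
force: [-1.0, 1.0, -1.3]
width: 0.0853
grip_force: 0.0
```

Emit:
{"fn": "step_arm", "kwargs": {
  "commands": [
    [0.3, 0, 0, 0, 0],
    [0.1, 0, 0, 0, 0],
    [0, 0, 0, 0, 0],
    [0, 0, 0, 0, 0],
    [0, 0, 0, 0, 0],
    [0, 0, 0, 0, 0],
    [0, 0, 0, 0, 0],
    [0, 0, 0, 0, 0]
  ],
  "squeeze": 30
}}

```text
clock: 4.03
tool_pos: [0.5246, -0.0995, 0.1172]
ee_rot: [0.001, 0.686, 0.728, 0.001]
force: [2.7, -0.2, 6.8]
width: 0.0112
grip_force: 31.8
```

```bash
python3 - <<'E'
from h import *
np.set_printoptions(precision=4,suppress=True)
s=bot.sense();print(s)
d=snap('wrist','w2.png')
for q in ('hex_key','short_tip','socket_mouth'):
    for r in bot.spot_point('wrist',q)[:1]:
        u,v=r['location'][0]*640,r['location'][1]*400
        print(q,round(r['confidence'],2),round(u),round(v),pt(d,min(u,639),min(v,399)))
E
```

```text
{'clock': 4.0333, 'joints': array([-0.332 ,  0.1309,  1.6954,  0.0002,  1.3133, -0.3913]), 'qvel': array([-0.0007,  0.001 , -0.0008, -0.0002,  0.0013, -0.0006]), 'joint_torque': array([ -0.0717, -61.9188, -48.724 ,  -0.2624,   0.9699,  -0.03  ]), 'tool_pos': array([ 0.5246, -0.0995,  0.1172]), 'ee_rot': array([0.0009, 0.6859, 0.7277, 0.0005]), 'force': array([ 2.7196, -0.2437,  6.8353]), 'moment': array([-0.0516, -0.5813, -0.0673]), 'grip_force': 31.839099217322655, 'width': 0.011232812382451773}
hex_key 0.87 317 302 [ 0.5235 -0.1033  0.1494]
short_tip 0.91 318 364 [ 0.523  -0.0886  0.1941]
socket_mouth 0.69 320 197 [ 0.5249 -0.0879  0.0547]
```

Gripped at 11.2 mm, as expected across the flats. Now drawing it straight up.

Emit:
{"fn": "step_arm", "kwargs": {
  "commands": [
    [0, 0, 0, -0.01, 0],
    [0, 0, 0, -0.02, 0],
    [0, 0, 0, -0.035, 0],
    [0, 0, 0, -0.06, 0],
    [0, 0, 0, -0.1, 0],
    [0, 0, 0, -0.1, 0],
    [0, 0, 0, -0.1, 0]
  ]
}}

```text
clock: 4.82
tool_pos: [0.5245, -0.0996, 0.2191]
ee_rot: [0.002, 0.686, 0.728, 0.001]
force: [0.1, 0.2, -3.0]
width: 0.0112
grip_force: 30.6
```

```bash
python3 - <<'E'
from h import *
np.set_printoptions(precision=4,suppress=True)
s=bot.sense();print(s['tool_pos'],s['force'],s['width'])
for c in ('wrist','scene'):
  d=snap(c,c+'3.png')
  for q in ('hex_key','long_tip','short_tip','socket_mouth','cell'):
    for r in bot.spot_point(c,q)[:2]:
        u,v=r['location'][0]*640,r['location'][1]*400
        print(c,q,round(r['confidence'],2),round(u),round(v),pt(d,min(u,639),min(v,399)),pt(d,u,v,.048))
im=cv2.imread('pics/wrist3.png');im2=cv2.imread('pics/scene3.png')
cv2.imwrite('pics/c3.png',np.hstack([cv2.resize(im[40:340,170:470],(400,400)),cv2.resize(im2[130:270,230:370],(400,400))]))
E
```

```text
[ 0.5245 -0.0996  0.2191] [ 0.1421  0.1832 -3.0281] 0.011175599513965968
wrist hex_key 0.9 315 303 [ 0.5226 -0.1037  0.2513] [ 0.5306 -0.2642  0.048 ]
wrist long_tip 0.68 319 192 [ 0.5237 -0.0867  0.1489] [ 0.5263 -0.1198  0.048 ]
wrist short_tip 0.95 316 364 [ 0.5222 -0.0878  0.2968] [ 0.537  -0.3626  0.048 ]
wrist short_tip 0.43 316 200 [ 0.5216 -0.089   0.1601] [ 0.5234 -0.1292  0.048 ]
wrist socket_mouth 0.66 319 166 [ 0.5248 -0.0948  0.0325] [ 0.5245 -0.0911  0.048 ]
wrist cell 0.63 315 204 [ 0.5213 -0.0894  0.1664] [ 0.5231 -0.1334  0.048 ]
scene hex_key 0.63 301 146 [ 0.5287 -0.1024  0.2434] [ 0.7966 -0.641   0.048 ]
scene long_tip 0.69 304 197 [ 0.6401 -0.3334  0.0035] [ 0.5988 -0.2497  0.048 ]
scene short_tip 0.8 311 142 [ 0.5031 -0.0949  0.2574] [ 0.7846 -0.6996  0.048 ]
scene short_tip 0.26 205 297 [0.615  0.1503 0.0132] [0.5838 0.1821 0.048 ]
scene socket_mouth 0.61 206 297 [0.6154 0.148  0.0099] [0.5815 0.1829 0.048 ]
scene socket_mouth 0.54 300 229 [ 0.531  -0.0902  0.0499] [ 0.5325 -0.0931  0.048 ]
scene cell 0.61 313 237 [ 0.5039 -0.0991  0.0303] [ 0.4917 -0.0727  0.048 ]
scene cell 0.34 312 143 [ 0.5046 -0.1026  0.2528] [ 0.776  -0.6896  0.048 ]
```

View pics/c3.png

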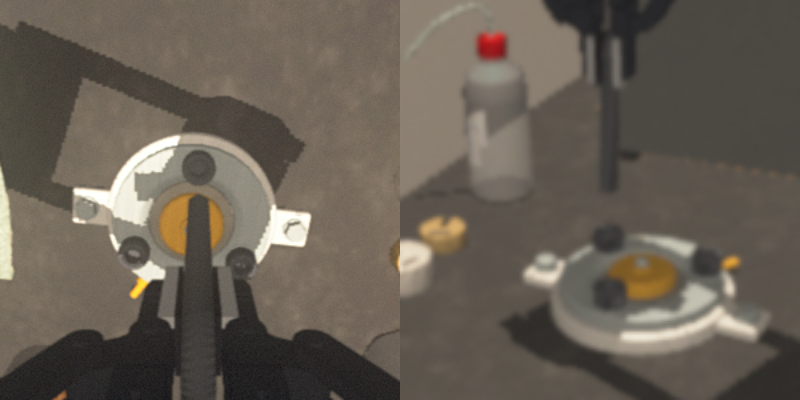

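The crop shows the key drawn out and hanging in the pads, with the screw at crop (199,166). Next I take it to the clear worktop on the +y side and pivot it by dragging the long tip there.

Emit:
{"fn": "step_arm", "kwargs": {
  "commands": [
    [0, 0.171, 0, 0, 0],
    [0, 0.171, 0, 0, 0],
    [0, 0.171, 0, 0, 0],
    [0, 0.171, 0, 0.02, 0],
    [0, 0.171, 0, 0.06, 0],
    [0, 0.171, 0, 0.1, 0],
    [0, 0.171, 0, 0.12, 0],
    [0, 0.171, 0, 0.12, 0]
  ],
  "squeeze": 22
}}

```text
clock: 6.08
tool_pos: [0.5113, 0.0717, 0.0918]
ee_rot: [-0.003, 0.686, 0.728, -0.002]
force: [-0.8, -0.2, -2.2]
width: 0.0116
grip_force: 30.5
```

```bash
python3 - <<'E'
from h import *
np.set_printoptions(precision=4,suppress=True)
s=bot.sense();print(s['tool_pos'],s['force'],s['width'])
d=snap('top');P=cloud(d,np.ones((400,640),bool))
m=(abs(P[:,0]-.518)<.012)&(P[:,1]>-.25)&(P[:,1]<-.03)&(P[:,2]<.06)
for y in np.arange(-.25,-.03,.006):
    k=m&(abs(P[:,1]-y)<.003)
    print(round(y,3),P[k,2].round(3)[:6])
# load frame front-left edge
k=(P[:,2]>.06)&(P[:,1]<-.25)&(P[:,0]>.35)&(P[:,0]<.6);print('frame',P[k].min(0),P[k].max(0))
E
```

```text
[0.5113 0.0717 0.0918] [-0.7793 -0.2121 -2.1751] 0.011640164881020484
-0.25 [ 0.002 -0.    -0.003  0.003 -0.    -0.003]
-0.244 [-0.001 -0.001  0.    -0.002 -0.    -0.   ]
-0.238 [ 0.001 -0.002 -0.001  0.002 -0.002 -0.002]
-0.232 [-0.002  0.002 -0.001  0.001  0.001 -0.003]
-0.226 [0.014 0.018 0.017 0.014 0.014 0.014]
-0.22 [0.026 0.029 0.016 0.027 0.019 0.028]
-0.214 [0.027 0.026 0.028 0.026 0.027 0.028]
-0.208 [0.029 0.026 0.028 0.029 0.03  0.028]
-0.202 [0.028 0.028 0.03  0.029 0.025 0.026]
-0.196 [0.028 0.029 0.029 0.027 0.028 0.026]
-0.19 [0.027 0.02  0.021 0.026 0.02  0.024]
-0.184 [0.019 0.021 0.022 0.019 0.021 0.02 ]
-0.178 [0.034 0.025 0.033 0.023 0.035 0.022]
-0.172 [0.034 0.034 0.035 0.037 0.033 0.036]
-0.166 [0.033 0.034 0.032 0.032 0.034 0.034]
-0.16 [0.035 0.035 0.042 0.036 0.04  0.034]
-0.154 [0.037 0.033 0.038 0.038 0.043 0.042]
-0.148 [0.038 0.037 0.037 0.042 0.046 0.039]
-0.142 [0.033 0.033 0.039 0.032 0.038 0.034]
-0.136 [0.034 0.034 0.032 0.032 0.037 0.032]
-0.13 [0.036 0.032 0.037 0.037 0.033 0.035]
-0.124 [0.034 0.021 0.033 0.032 0.024 0.032]
-0.118 [0.022 0.018 0.023 0.019 0.022 0.022]
-0.112 [0.023 0.02  0.022 0.02  0.023 0.024]
-0.106 [0.048 0.044 0.046 0.047 0.05  0.046]
-0.1 [0.044 0.045 0.032 0.051 0.033 0.033]
-0.094 [0.047 0.046 0.036 0.032 0.031 0.03 ]
-0.088 [0.043 0.05  0.044 0.034 0.048 0.047]
-0.082 [0.041 0.045 0.029 0.048 0.028 0.041]
-0.076 [0.014 0.015 0.017 0.017 0.015 0.018]
-0.07 [ 0.002  0.    -0.002 -0.003 -0.002 -0.002]
-0.064 [-0.002  0.    -0.003 -0.001  0.002 -0.   ]
-0.058 [-0.001 -0.001 -0.003  0.001 -0.001  0.001]
-0.052 [-0.005  0.001 -0.004 -0.001 -0.002 -0.002]
-0.046 [-0.002  0.     0.001 -0.001  0.002 -0.   ]
-0.04 [ 0.001  0.002  0.002  0.003 -0.002  0.003]
-0.034 [ 0.002  0.001  0.001 -0.003 -0.    -0.001]
frame [ 0.3526 -0.9223  0.06  ] [ 0.6    -0.4001  0.575 ]
```

Emit:
{"fn": "step_arm", "kwargs": {
  "commands": [
    [0, 0, 0, 0.006, 0],
    [0, 0, 0, 0.009, 0],
    [0, -0.005, 0, 0.0095, 0],
    [0, -0.009, 0, 0.0105, 0],
    [0, -0.018, 0, 0.0125, 0],
    [0, -0.0265, 0, 0.015, 0],
    [0, -0.035, 0, 0.0185, 0],
    [0, -0.043, 0, 0.0225, 0]
  ],
  "squeeze": 20
}}

```text
clock: 6.8
tool_pos: [0.5177, 0.0268, 0.0757]
ee_rot: [0.002, 0.686, 0.728, 0.001]
force: [-2.4, -4.0, 20.4]
width: 0.0114
grip_force: 32.5
```

```bash
python3 - <<'E'
from h import *
np.set_printoptions(precision=4,suppress=True)
s=bot.sense();print(s['tool_pos'],s['force'],s['moment'],s['width'])
d=snap('scene','s4.png')
for q in ('long_tip','short_tip'):
    for r in bot.spot_point('scene',q)[:1]:
        u,v=r['location'][0]*640,r['location'][1]*400
        print(q,round(r['confidence'],2),round(u),round(v),pt(d,min(u,639),min(v,399)))
im=cv2.imread('pics/s4.png');cv2.imwrite('pics/c4.png',cv2.resize(im[150:300,200:400],(800,600)))
E
```

```text
[0.5177 0.0268 0.0757] [-2.3855 -3.9553 20.3655] [-0.2733  0.6036  0.0872] 0.011351234380097174
long_tip 0.61 279 286 [0.5081 0.0569 0.002 ]
```

View pics/c4.png

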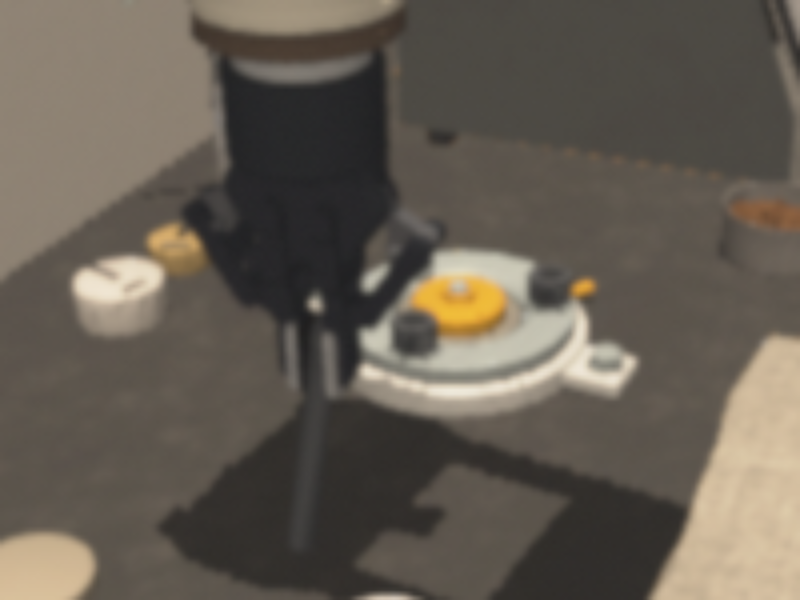

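The crop shows the long arm tilting away from the cell, its tip on the worktop at crop (300,550). Continuing along the arc.

Emit:
{"fn": "step_arm", "kwargs": {
  "commands": [
    [0, -0.006, 0, 0.002, 0],
    [0, -0.013, 0, 0.005, 0],
    [0, -0.0245, 0, 0.0115, 0],
    [0, -0.035, 0, 0.021, 0],
    [0, -0.044, 0, 0.032, 0],
    [0, -0.0495, 0, 0.04, 0],
    [0, -0.053, 0, 0.045, 0],
    [0, -0.053, 0, 0.045, 0]
  ],
  "squeeze": 20
}}

```text
clock: 7.62
tool_pos: [0.5196, -0.026, 0.0285]
ee_rot: [0.0, 0.686, 0.727, -0.0]
force: [-0.0, -2.5, 2.2]
width: 0.0114
grip_force: 26.1
```

```bash
python3 - <<'E'
from h import *
np.set_printoptions(precision=4,suppress=True)
s=bot.sense();print(s['tool_pos'],s['force'],s['moment'],s['width'],s['grip_force'])
for c in ('scene','wrist'):
  d=snap(c,c+'5.png')
  for q in ('hex_key','long_tip','short_tip'):
    for r in bot.spot_point(c,q)[:1]:
        u,v=r['location'][0]*640,r['location'][1]*400
        print(q,round(r['confidence'],2),round(u),round(v),pt(d,min(u,639),min(v,399)))
  for r in bot.cut_out(c,'hex_key')[:1]:
    P=cloud(d,r['pixels']);P=P[(abs(P[:,0]-.518)<.03)&(P[:,2]<.12)]
    for y in np.arange(-.05,.12,.01):
        k=abs(P[:,1]-y)<.005
        if k.sum()>2: print(c,round(y,3),k.sum(),np.median(P[k],axis=0), P[k,2].max())
E
```

```text
[ 0.5196 -0.026   0.0285] [-0.0146 -2.4824  2.2472] [-0.1858 -0.1658 -0.0359] 0.011355714438657646 26.062317474279553
hex_key 0.88 295 238 [ 0.5069 -0.0155  0.0736]
long_tip 0.56 275 286 [0.5159 0.0589 0.0009]
short_tip 0.81 301 250 [ 0.522  -0.0707  0.0065]
scene -0.05 3 [ 0.5359 -0.0519  0.0011] 0.002299840035538958
scene -0.04 3 [ 0.5319 -0.0409  0.0015] 0.0019207400718526113
scene -0.03 12 [ 0.5235 -0.027   0.0547] 0.05654909749418868
scene -0.02 35 [ 0.5183 -0.0176  0.0499] 0.06695507274997875
scene -0.01 35 [ 0.5152 -0.0108  0.0449] 0.0632716421859047
scene 0.0 34 [0.515  0.0006 0.0409] 0.043744860612397296
scene 0.01 31 [0.5156 0.0097 0.0351] 0.03939198881957595
scene 0.02 33 [0.5146 0.0195 0.0298] 0.03581666082067475
scene 0.03 34 [0.5137 0.0292 0.0253] 0.03112740416839982
scene 0.04 38 [0.5136 0.0402 0.0211] 0.026279838970178715
scene 0.05 36 [0.5132 0.0498 0.0159] 0.020646028956610663
scene 0.06 29 [0.5134 0.0586 0.0114] 0.01609956907552329
hex_key 0.71 317 323 [ 0.5196 -0.0418  0.0583]
long_tip 0.62 317 86 [0.5133 0.0612 0.011 ]
wrist -0.05 99 [ 0.5202 -0.0469  0.0547] 0.057324606006123074
wrist -0.04 391 [ 0.5198 -0.0393  0.0569] 0.05986844901233512
wrist -0.03 581 [ 0.5193 -0.0297  0.0556] 0.060105415997294506
wrist -0.02 591 [ 0.5188 -0.0201  0.0508] 0.05525851812991468
wrist -0.01 648 [ 0.5182 -0.01    0.0456] 0.0510246231508293
wrist 0.0 617 [ 0.5178 -0.0002  0.0407] 0.04551096236226582
wrist 0.01 583 [0.5172 0.01   0.0358] 0.04111306846091756
wrist 0.02 564 [0.5165 0.0199 0.0308] 0.0365703513322051
wrist 0.03 534 [0.5158 0.03   0.0259] 0.03108617047262352
wrist 0.04 528 [0.5152 0.04   0.0209] 0.025617851601674124
wrist 0.05 515 [0.5146 0.05   0.016 ] 0.021098355613325348
wrist 0.06 430 [0.5141 0.0592 0.0113] 0.016332181023197945
```

The long arm is now 26° below level. I lower a little, then push the short tip against the fixed base's edge (y≈−0.073, 16 mm high) to finish the rotation.

Emit:
{"fn": "step_arm", "kwargs": {
  "commands": [
    [0, 0, 0, 0.003, 0],
    [0, 0, 0, 0.005, 0],
    [0, -0.006, 0, 0.005, 0],
    [0, -0.01, 0, 0.005, 0],
    [0, -0.014, 0, 0.005, 0],
    [0, -0.017, 0, 0.005, 0],
    [0, -0.02, 0, 0.005, 0],
    [0, -0.02, 0, 0.005, 0]
  ],
  "squeeze": 20
}}

```text
clock: 8.78
tool_pos: [0.5211, -0.043, 0.0246]
ee_rot: [-0.001, 0.686, 0.728, 0.002]
force: [-1.0, 22.8, 15.6]
width: 0.0112
grip_force: 30.6
```

```bash
cat >> h.py <<'E'
def arm(cam='wrist'):
    "fit the long arm's top ridge along tool x: slope deg, P level"
    np.set_printoptions(precision=4,suppress=True)
    s=bot.sense();print(s['clock'],s['tool_pos'],'F',s['force'],'M',s['moment'],s['width'],s['grip_force'])
    T=toolT();d=snap(cam)
    for r in bot.cut_out(cam,'hex_key')[:1]:
        P=cloud(d,r['pixels']);L=(P-T[:3,3])@T[:3,:3]  # tool coords
        L=L[(abs(L[:,1])<.012)&(L[:,0]>-.005)&(L[:,0]<.13)&(L[:,2]>-.16)]
        a=np.polyfit(L[:,0],-L[:,2],1);
        for _ in range(3):
            k=abs(np.polyval(a,L[:,0])+L[:,2])<.004;a=np.polyfit(L[k,0],-L[k,2],1)
        b=np.polyfit(L[k,0],L[k,1],1)
        print(r['confidence'],k.sum(),'slope',np.degrees(np.arctan(a[0])),'top above TCP at P',a[1],'far end tool x',np.percentile(L[k,0],99.5),'lateral slope',np.degrees(np.arctan(b[0])),b[1])
E
python3 -c "
from h import *
arm()"
```

```text
8.7833 [ 0.5211 -0.043   0.0246] F [-0.9641 22.8319 15.551 ] M [ 3.5005  0.1636 -0.0366] 0.011226698437928666 30.599174376111478
0.89 6133 slope -19.316628010807808 top above TCP at P 0.027244491125128858 far end tool x 0.09607582754947762 lateral slope 0.261255474993061 -0.0005949305066702262
```

Emit:
{"fn": "step_arm", "kwargs": {
  "commands": [
    [0, -0.002, 0, -0.002, 0],
    [0, -0.004, 0, -0.002, 0],
    [0, -0.006, 0, -0.002, 0],
    [0, -0.006, 0, -0.002, 0]
  ],
  "squeeze": 20
}}

```text
clock: 9.22
tool_pos: [0.5211, -0.0489, 0.0264]
ee_rot: [-0.001, 0.686, 0.728, 0.001]
force: [-2.9, 21.9, 15.6]
width: 0.0114
grip_force: 32.6
```

```bash
python3 -c "
from h import *
arm()"
```

```text
9.2167 [ 0.5211 -0.0489  0.0264] F [-2.8699 21.8663 15.5922] M [ 3.4355  0.4609 -0.0527] 0.011446339733488005 32.580697315279394
0.67 7110 slope -13.511021164480654 top above TCP at P 0.028791415180994463 far end tool x 0.10199154432113805 lateral slope -0.051234696035104256 -0.0005247046737834281
```

Emit:
{"fn": "step_arm", "kwargs": {
  "commands": [
    [0, -0.003, 0, 0, 0],
    [0, -0.006, 0, 0, 0],
    [0, -0.009, 0, 0, 0],
    [0, -0.011, 0, 0, 0],
    [0, -0.011, 0, 0, 0]
  ],
  "squeeze": 20
}}

```text
clock: 9.73
tool_pos: [0.5218, -0.0599, 0.0263]
ee_rot: [-0.001, 0.686, 0.728, 0.001]
force: [-1.3, 20.6, 14.2]
width: 0.0114
grip_force: 36.9
```

```bash
python3 -c "
from h import *
arm()"
```

```text
9.7333 [ 0.5218 -0.0599  0.0263] F [-1.3459 20.5629 14.1779] M [3.5387 0.2448 0.003 ] 0.011390462045295908 36.873078580979666
0.8 9032 slope -4.089261392400828 top above TCP at P 0.03217840009469725 far end tool x 0.10990522858482883 lateral slope -0.021368601172608734 -0.0005785351807096177
```

Emit:
{"fn": "step_arm", "kwargs": {
  "commands": [
    [0, -0.002, 0, 0, 0],
    [0, -0.004, 0, 0, 0],
    [0, -0.0055, 0, 0, 0],
    [0, -0.0055, 0, 0, 0]
  ],
  "squeeze": 20
}}

```text
clock: 10.17
tool_pos: [0.5222, -0.065, 0.0262]
ee_rot: [-0.001, 0.686, 0.728, 0.002]
force: [-0.5, 25.2, 12.0]
width: 0.012
grip_force: 37.7
```

```bash
python3 -c "
from h import *
arm()"
```

```text
10.1667 [ 0.5222 -0.065   0.0262] F [-0.5243 25.2285 11.9738] M [ 4.1809 -0.0507  0.0883] 0.011960460293846792 37.71864005830139
0.64 9810 slope 1.273296530619596 top above TCP at P 0.033112264851180975 far end tool x 0.10909210704217376 lateral slope 0.019050019344484425 -0.0005535293153918347
```

Slope +1.3°, so the key is effectively level with its short arm down. Now back off, lift, and look at the socket from the side.

Emit:
{"fn": "step_arm", "kwargs": {
  "commands": [
    [0, 0.005, 0, -0.005, 0],
    [0, 0.007, 0, -0.03, 0],
    [0, 0.007, 0, -0.07, 0],
    [0, -0.02, -0.03, -0.084, 0],
    [0, -0.043, -0.04, -0.084, 0],
    [0, -0.043, -0.04, -0.084, 0],
    [0, -0.043, -0.04, -0.084, 0]
  ],
  "squeeze": 40
}}

```text
clock: 10.85
tool_pos: [0.4841, -0.1134, 0.1099]
ee_rot: [0.0, 0.687, 0.727, 0.0]
force: [-0.3, 0.8, -2.4]
width: 0.0114
grip_force: 39.9
```

```bash
python3 - <<'E'
from h import *
arm()
from scipy.optimize import least_squares
d=snap('wrist','w6.png')
for r in bot.spot_point('wrist','socket_mouth')[:2]:
    u,v=r['location'][0]*640,r['location'][1]*400;print('mouth',r['confidence'],u,v,pt(d,u,v,.048))
P=cloud(d,np.ones((400,640),bool))
k=(abs(P[:,0]-.524)<.03)&(abs(P[:,1]+.094)<.03)&(P[:,2]>.041)&(P[:,2]<.056)
Q=P[k];print(len(Q),Q.min(0),Q.max(0),np.median(Q,0),cv2.minEnclosingCircle((Q[:,:2]*1000).astype(np.float32)))
cv2.imwrite('pics/c6.png',cv2.resize(cv2.imread('pics/w6.png')[60:330,240:600],(800,600)))
for c in ('top',):
    d=snap(c)
    for r in bot.cut_out(c,'socket_mouth')[:2]:
        Q=cloud(d,r['pixels']);Q=Q[Q[:,2]>.042];print(c,r['confidence'],len(Q),Q.min(0),Q.max(0)) if len(Q) else 0
E
```

```text
10.85 [ 0.4841 -0.1134  0.1099] F [-0.2867  0.7813 -2.4153] M [-0.0663  0.0036 -0.0472] 0.011442827242067247 39.881937341083216
0.88 9633 slope 0.7787387012482804 top above TCP at P 0.03307947462143991 far end tool x 0.10930648386324318 lateral slope 0.008194759381220655 -0.0005345990689295915
mouth 0.94 373.88800000000003 192.32 [ 0.5222 -0.0941  0.048 ]
912 [ 0.5108 -0.1058  0.041 ] [ 0.5387 -0.0784  0.049 ] [ 0.5242 -0.0908  0.0467] ((524.7313232421875, -92.1092758178711), 13.966446876525879)
```

View pics/c6.png

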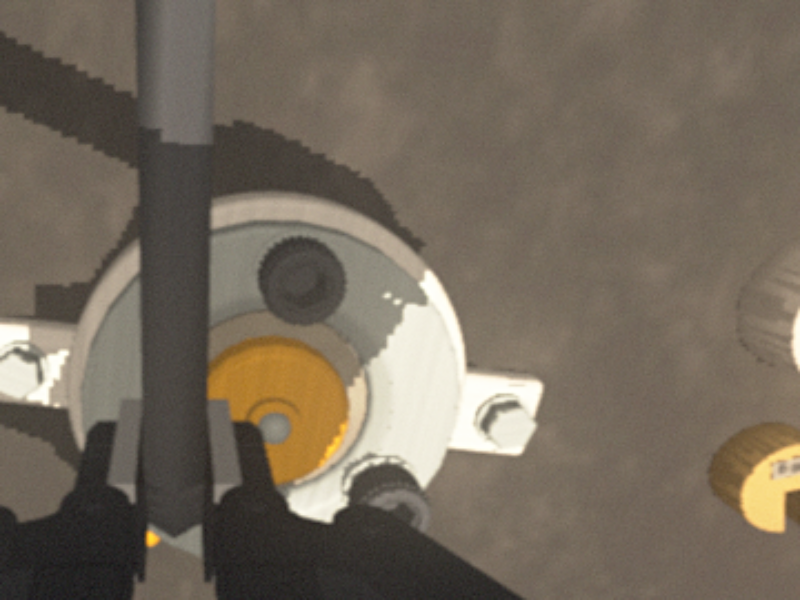

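The crop shows the screw with its socket at crop (303,281), just right of the level long arm. Fusing the estimates puts the socket at (0.5242,−0.0932). Moving over it and feeling down.

Emit:
{"fn": "step_arm", "kwargs": {
  "commands": [
    [0, 0.0256, 0.0412, 0, 0],
    [0, 0.0256, 0.0412, 0.015, 0],
    [0, 0.0256, 0.0412, 0.038, 0],
    [0, 0.0256, 0.0412, 0.046, 0],
    [0, 0.0256, 0.0412, 0.046, 0],
    [0, 0.0256, 0.0412, 0.046, 0]
  ]
}}

```text
clock: 11.65
tool_pos: [0.524, -0.0842, 0.064]
ee_rot: [-0.0, 0.686, 0.728, -0.0]
force: [0.6, -0.2, -1.6]
width: 0.0111
grip_force: 40.0
```

```bash
python3 -c "
from h import *
arm();go([.5238,-.0854,.060])"
```

```text
11.65 [ 0.524  -0.0842  0.064 ] F [ 0.6022 -0.227  -1.557 ] M [-0.0563 -0.0401  0.0248] 0.011117724589453806 40.04483865799389
0.91 9716 slope 0.7590505294852455 top above TCP at P 0.033087436212896934 far end tool x 0.1094337595350127 lateral slope 0.01817486888881371 -0.0005441269838031717
shift [-0.0008 -0.0009  0.005 ] heading now 93.38 twist None
```

Emit:
{"fn": "step_arm", "kwargs": {
  "commands": [
    [0, -0.001, -0.0005, 0.003, 0],
    [0, -0.001, -0.0005, 0.005, 0],
    [0, -0.001, -0.0005, 0.006, 0],
    [0, -0.001, -0.0005, 0.006, 0],
    [0, -0.001, -0.0005, 0.006, 0]
  ]
}}

```text
clock: 12.17
tool_pos: [0.5238, -0.0853, 0.0579]
ee_rot: [-0.0, 0.686, 0.728, 0.0]
force: [-0.2, 0.4, -1.4]
width: 0.0111
grip_force: 40.1
```

Emit:
{"fn": "step_arm", "kwargs": {
  "commands": [
    [0, 0, 0, 0.001, 0],
    [0, 0, 0, 0.002, 0],
    [0, 0, 0, 0.003, 0],
    [0, 0, 0, 0.004, 0],
    [0, 0, 0, 0.004, 0],
    [0, 0, 0, 0.004, 0]
  ]
}}

```text
clock: 12.67
tool_pos: [0.5245, -0.0861, 0.0541]
ee_rot: [0.001, 0.686, 0.728, 0.0]
force: [3.4, -7.7, -0.9]
width: 0.0114
grip_force: 40.1
```

Lateral forces with no vertical load mean the tip is inside the socket. I'll relieve them and go on down.

Emit:
{"fn": "step_arm", "kwargs": {
  "commands": [
    [0, -0.001, 0.0005, 0, 0],
    [0, -0.001, 0.0005, 0.001, 0],
    [0, -0.001, 0.0005, 0.002, 0],
    [0, -0.001, 0.0005, 0.003, 0],
    [0, -0.001, 0.0005, 0.003, 0]
  ]
}}

```text
clock: 13.08
tool_pos: [0.5246, -0.0865, 0.0507]
ee_rot: [0.0, 0.686, 0.728, 0.0]
force: [3.7, -5.0, -2.0]
width: 0.0114
grip_force: 40.2
```

```bash
python3 -c "
from h import *
arm()"
```

```text
13.0833 [ 0.5246 -0.0865  0.0507] F [ 3.6576 -5.0346 -1.9723] M [-0.8839 -0.6663  0.0173] 0.01142936027753974 40.24225285029388
0.64 9377 slope 0.5918599863545398 top above TCP at P 0.033149861983430354 far end tool x 0.10945892026386095 lateral slope -0.034811930187804145 -0.0004503921661391467
```

9 mm in. Now regrip higher on the key so the fingers clear the screw head, then lower the rest.

Emit:
{"fn": "step_arm", "kwargs": {
  "commands": [
    [0.25, 0, 0, 0, 0],
    [0.25, 0, 0, 0, 0],
    [0.25, 0, 0, 0, 0],
    [0.25, 0, 0, -0.009, 0],
    [0.25, 0, 0, -0.009, 0]
  ]
}}

```text
clock: 13.6
tool_pos: [0.5248, -0.0863, 0.0613]
ee_rot: [0.0, 0.686, 0.728, 0.0]
force: [1.1, 0.4, 0.1]
width: 0.0211
grip_force: 0.0
```

```bash
python3 -c "
from h import *
arm()"
```

```text
13.6 [ 0.5248 -0.0863  0.0613] F [1.0668 0.4222 0.0768] M [-0.0362 -0.0279 -0.049 ] 0.021092883672145585 0.0
0.84 6765 slope -8.07832444716141 top above TCP at P 0.014362804040040547 far end tool x 0.11526107012400125 lateral slope 0.04096041081004377 -0.0015677635573696084
```

The key has dropped to about the floor and droops in its play. I'll press its bend lightly from above with closed fingers to make sure it is fully down.

Emit:
{"fn": "step_arm", "kwargs": {
  "commands": [
    [0.25, 0, 0, -0.02, 0],
    [0.25, 0, 0, -0.04, 0],
    [0, -0.012, 0, -0.04, 0],
    [0, -0.012, 0, -0.04, 0],
    [0, -0.012, 0, -0.035, 0],
    [0, -0.012, 0, -0.03, 0],
    [0, -0.012, 0, -0.025, 0],
    [0, -0.012, 0, -0.025, 0]
  ],
  "squeeze": 20
}}

```text
clock: 14.37
tool_pos: [0.5242, -0.0977, 0.0828]
ee_rot: [-0.001, 0.686, 0.728, -0.001]
force: [0.2, -0.3, -0.1]
width: 0.0001
grip_force: 0.0
```

Emit:
{"fn": "step_arm", "kwargs": {
  "commands": [
    [0, 0, 0, 0.003, 0],
    [0, 0, 0, 0.006, 0],
    [0, 0, 0, 0.008, 0],
    [0, 0, 0, 0.009, 0],
    [0, 0, 0, 0.009, 0]
  ]
}}

```text
clock: 14.78
tool_pos: [0.525, -0.0982, 0.0756]
ee_rot: [-0.0, 0.686, 0.728, -0.0]
force: [-0.4, 1.0, -0.3]
width: -0.0
grip_force: 0.0
```

Emit:
{"fn": "step_arm", "kwargs": {
  "commands": [
    [0, 0, 0, 0.001, 0],
    [0, 0, 0, 0.002, 0],
    [0, 0, 0, 0.003, 0],
    [0, 0, 0, 0.003, 0]
  ]
}}

```text
clock: 15.12
tool_pos: [0.525, -0.0982, 0.0726]
ee_rot: [-0.0, 0.686, 0.728, -0.0]
force: [0.5, 0.6, -0.2]
width: -0.0004
grip_force: 0.0
```

```bash
python3 -c "
from h import *
arm()"
```

```text
15.1167 [ 0.525  -0.0982  0.0726] F [ 0.4615  0.6113 -0.1695] M [ 0.0402 -0.0553  0.0132] -0.00040715240063857975 0.0
0.95 5829 slope -8.065429166457108 top above TCP at P 0.0046667082291023156 far end tool x 0.12120497894198735 lateral slope -0.0337053279017373 -0.0009348892432815673
```

Emit:
{"fn": "step_arm", "kwargs": {
  "commands": [
    [0, 0.002, 0, 0.001, 0],
    [0, 0.002, 0, 0.002, 0],
    [0, 0.002, 0, 0.003, 0],
    [0, 0.002, 0, 0.004, 0],
    [0, 0.002, 0, 0.004, 0]
  ]
}}

```text
clock: 15.63
tool_pos: [0.5258, -0.0964, 0.07]
ee_rot: [0.001, 0.686, 0.728, 0.001]
force: [-2.3, -0.0, 13.2]
width: -0.0004
grip_force: 9.2
```

```bash
python3 -c "
from h import *
arm()"
```

```text
15.6333 [ 0.5258 -0.0964  0.07  ] F [-2.2785 -0.0095 13.1628] M [0.0335 0.2701 0.0116] -0.0003899119470530872 9.1863426938653
0.96 5917 slope -9.37912078606666 top above TCP at P 0.007225057036747477 far end tool x 0.12128991740663018 lateral slope -0.02074786867888911 -0.0012717248634829118
```

The bend takes 13 N and stands solid at about seated height, so the key is down, drooping slightly in its play. Now I straddle the far end of the long arm with fingers a little open, 100 mm from the axis.

Emit:
{"fn": "step_arm", "kwargs": {
  "commands": [
    [0, 0, 0, -0.015, 0],
    [0.3, 0.02, 0, -0.03, 0],
    [0.35, 0.06, 0, -0.03, 0],
    [0.35, 0.101, 0, -0.03, 0],
    [0.35, 0.101, 0, -0.03, 0],
    [0.35, 0.101, 0, -0.03, 0],
    [0.35, 0.101, 0, 0, 0],
    [0.35, 0.101, 0, 0.026, 0]
  ]
}}

```text
clock: 16.4
tool_pos: [0.5197, 0.0039, 0.0428]
ee_rot: [0.001, 0.686, 0.728, 0.001]
force: [0.6, -0.3, 0.1]
width: 0.0298
grip_force: 0.0
```

Emit:
{"fn": "step_arm", "kwargs": {
  "commands": [
    [0.35, 0, 0, 0, 0],
    [0.35, 0, 0, 0, 0]
  ]
}}

```text
clock: 16.57
tool_pos: [0.5184, 0.0039, 0.0423]
ee_rot: [-0.001, 0.686, 0.727, -0.001]
force: [0.0, 0.5, 0.8]
width: 0.0301
grip_force: 0.0
```

```bash
python3 - <<'E'
from h import *
np.set_printoptions(precision=4,suppress=True)
s=bot.sense();print(s['clock'],s['tool_pos'],s['force'],s['width'],s['joints'])
d=snap('scene','s7.png')
for r in bot.cut_out('scene','hex_key')[:1]:
    P=cloud(d,r['pixels']);P=P[(abs(P[:,0]-.52)<.03)&(P[:,2]<.12)&(P[:,2]>.02)]
    for y in np.arange(-.11,.06,.01):
        k=abs(P[:,1]-y)<.005
        if k.sum()>2: print(round(y,3),k.sum(),np.median(P[k],axis=0), P[k,2].max())
cv2.imwrite('pics/c7.png',cv2.resize(cv2.imread('pics/s7.png')[150:300,200:400],(800,600)))
E
```

```text
16.5667 [0.5184 0.0039 0.0423] [0.0157 0.5225 0.8164] 0.030093571451834177 [-0.1411  0.1787  1.8068 -0.0001  1.1585 -0.1995]
```

View pics/c7.png

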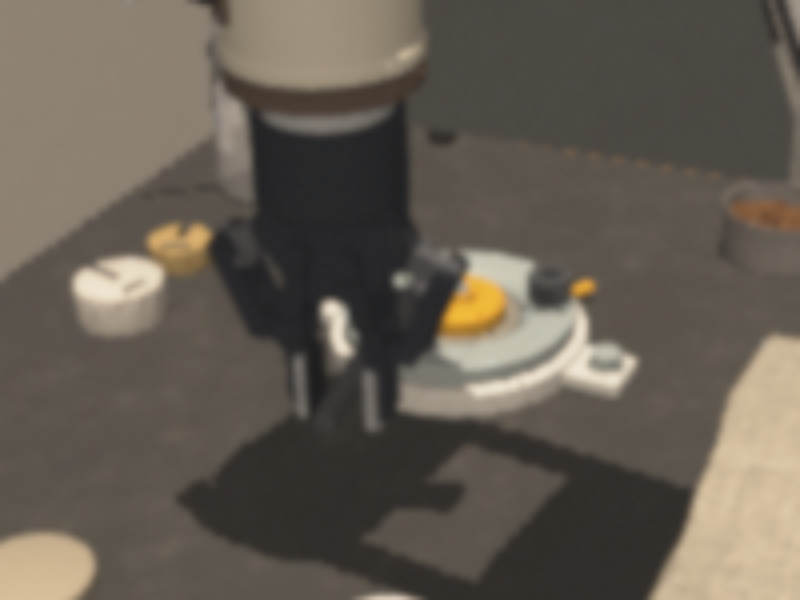

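The crop shows the arm's tip at (335,420), between the fingers near their ends. Lower a little and take up the gap.

Emit:
{"fn": "step_arm", "kwargs": {
  "commands": [
    [0.35, 0, 0.002, 0.008, 0],
    [0.35, 0, 0.005, 0.008, 0],
    [0.35, 0, 0.007, 0.008, 0],
    [0.35, 0, 0.008, 0.008, 0],
    [0.35, 0, 0.008, 0.008, 0]
  ]
}}

```text
clock: 17.08
tool_pos: [0.5274, 0.0051, 0.0351]
ee_rot: [0.0, 0.686, 0.728, 0.0]
force: [-1.3, -0.1, -0.9]
width: 0.03
grip_force: 0.0
```

Emit:
{"fn": "step_arm", "kwargs": {
  "commands": [
    [0.35, -0.0006, 0.0052, 0, 3],
    [0.35, -0.0014, 0.0104, 0, 6],
    [0.35, -0.0025, 0.0155, 0, 9],
    [0.35, -0.0025, 0.0155, 0, 9]
  ]
}}

```text
clock: 17.42
tool_pos: [0.5425, 0.0035, 0.0347]
ee_rot: [-0.001, 0.742, 0.67, -0.0]
force: [-5.9, 0.7, 1.6]
width: 0.03
grip_force: 3.1
```

Emit:
{"fn": "step_arm", "kwargs": {
  "commands": [
    [0.35, -0.0006, 0.0052, 0, 3],
    [0.35, -0.0014, 0.0104, 0, 6],
    [0.35, -0.0025, 0.0155, 0, 9],
    [0.35, -0.0039, 0.0206, 0, 12],
    [0.35, -0.0055, 0.0256, 0, 15],
    [0.35, -0.0074, 0.0305, 0, 18],
    [0.35, -0.0074, 0.0305, 0, 18]
  ]
}}

```text
clock: 18.0
tool_pos: [0.5721, -0.0068, 0.0347]
ee_rot: [-0.001, 0.838, 0.546, -0.0]
force: [-6.2, 2.5, 1.5]
width: 0.0301
grip_force: 3.2
```

```bash
cat >> h.py <<'E'
def tq(S=(.525,-.0955)):
    s=bot.sense();T=toolT();d=T[:2,3]-np.array(S);F=s['force'][:2]
    print(s['clock'],'r',np.hypot(*d),'arm heading~',np.degrees(np.arctan2(d[1],d[0])),'tool heading',np.degrees(np.arctan2(T[1,0],T[0,0])),'F tool',T[:3,:3].T@s['force'],'torque',-(d[0]*F[1]-d[1]*F[0])*-1,'Mz',s['moment'][2],s['grip_force'])
E
python3 -c "
from h import *
np.set_printoptions(precision=3,suppress=True)
tq()
d=snap('wrist','w8.png')
for r in bot.cut_out('wrist','hex_key')[:1]:
    T=toolT();P=cloud(d,r['pixels']);P=P[(P[:,2]>.04)&(P[:,2]<.1)];Q=P[:,:2]
    l=cv2.fitLine((Q*1000).astype(np.float32),cv2.DIST_HUBER,0,.01,.01).ravel();print(len(P),'key heading',np.degrees(np.arctan2(l[1],l[0])),l,P.min(0),P.max(0))
cv2.imwrite('pics/c8.png',cv2.imread('pics/w8.png')[60:400,120:520])
"
```

```text
18.0 r 0.10043794605793131 arm heading~ 62.036421456678944 tool heading 66.22634117429028 F tool [-0.196 -6.642 -1.442] torque 0.6636701880416374 Mz 0.045085242745812666 3.1592510920017958
3344 key heading 67.12536 [  0.389   0.921 563.312  -3.949] [ 0.546 -0.041  0.047] [0.578 0.022 0.069]
```

View pics/c8.png

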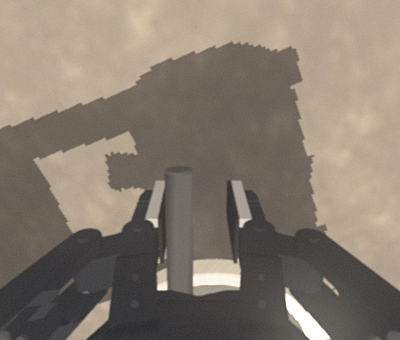

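The picture shows the arm at crop (178,230) against the left pad. The key has swung to heading 67° at a steady 6.6 N, so the screw is turning. Going on.

Emit:
{"fn": "step_arm", "kwargs": {
  "commands": [
    [0.35, -0.0006, 0.0052, 0, 3],
    [0.35, -0.0014, 0.0104, 0, 6],
    [0.35, -0.0025, 0.0155, 0, 9],
    [0.35, -0.0039, 0.0206, 0, 12],
    [0.35, -0.0055, 0.0256, 0, 15],
    [0.35, -0.0074, 0.0305, 0, 18],
    [0.35, -0.0095, 0.0353, 0, 21],
    [0.35, -0.0119, 0.04, 0, 24]
  ]
}}

```text
clock: 18.77
tool_pos: [0.6034, -0.0333, 0.0346]
ee_rot: [-0.001, 0.933, 0.361, -0.001]
force: [-6.0, 4.0, 2.4]
width: 0.03
grip_force: 3.8
```

```bash
python3 -c "
from h import *
np.set_printoptions(precision=3,suppress=True)
tq()"
```

```text
18.7667 r 0.1000609730246592 arm heading~ 38.41286953017442 tool heading 42.324286583032645 F tool [-1.75  -6.998 -2.428] torque 0.6862399844207094 Mz 0.10255883551797054 3.7728195637464523
```

Emit:
{"fn": "step_arm", "kwargs": {
  "commands": [
    [0.35, -0.0006, 0.0052, 0, 3],
    [0.35, -0.0014, 0.0104, 0, 6],
    [0.35, -0.002, 0.0138, 0, 8],
    [0.35, -0.0025, 0.0155, 0, 9],
    [0.35, -0.0025, 0.0155, 0, 9]
  ]
}}

```text
clock: 19.18
tool_pos: [0.612, -0.0466, 0.0346]
ee_rot: [-0.001, 0.958, 0.287, -0.001]
force: [-5.1, 4.5, 0.8]
width: 0.03
grip_force: 3.4
```

Emit:
{"fn": "step_arm", "kwargs": {
  "commands": [
    [0.35, -0.0001, 0.0009, 0, 0.5],
    [0.35, -0.0002, 0.0017, 0, 1]
  ]
}}

```text
clock: 19.35
tool_pos: [0.6126, -0.0478, 0.0346]
ee_rot: [-0.001, 0.96, 0.279, -0.001]
force: [-6.9, 4.0, 2.6]
width: 0.03
grip_force: 3.7
```

```bash
python3 -c "
from h import *
np.set_printoptions(precision=3,suppress=True)
tq()"
```

```text
19.35 r 0.09978259783977801 arm heading~ 28.566420116354106 tool heading 32.45477839240138 F tool [-3.649 -7.11  -2.579] torque 0.6826433617965585 Mz 0.09660936440031156 3.6878612616783357
```

Emit:
{"fn": "step_arm", "kwargs": {
  "commands": [
    [0.35, -0.0001, 0.0009, 0, 0.5],
    [0.35, -0.0002, 0.0017, 0, 1],
    [0.35, -0.0002, 0.0017, 0, 1]
  ]
}}

```text
clock: 19.6
tool_pos: [0.6134, -0.0494, 0.0346]
ee_rot: [-0.001, 0.963, 0.271, -0.001]
force: [-5.6, 4.2, 2.7]
width: 0.0302
grip_force: 3.6
```

Emit:
{"fn": "step_arm", "kwargs": {
  "commands": [
    [0.35, -0.0001, 0.0009, 0, 0.5],
    [0.35, -0.0002, 0.0017, 0, 1],
    [0.35, -0.0002, 0.0017, 0, 1]
  ]
}}

```text
clock: 19.85
tool_pos: [0.6142, -0.0509, 0.0346]
ee_rot: [-0.001, 0.965, 0.262, -0.001]
force: [-6.5, 4.3, 2.3]
width: 0.0301
grip_force: 3.6
```

Emit:
{"fn": "step_arm", "kwargs": {
  "commands": [
    [0.35, -0.0001, 0.0009, 0, 0.5],
    [0.35, -0.0002, 0.0017, 0, 1],
    [0.35, -0.0002, 0.0017, 0, 1]
  ]
}}

```text
clock: 20.1
tool_pos: [0.6149, -0.0525, 0.0347]
ee_rot: [-0.001, 0.967, 0.254, -0.001]
force: [-6.6, 4.1, 2.4]
width: 0.0299
grip_force: 3.6
```

Emit:
{"fn": "step_arm", "kwargs": {
  "commands": [
    [0.35, -0.0001, 0.001, 0, 0.6],
    [0.35, -0.0002, 0.002, 0, 1.2],
    [0.35, -0.0002, 0.002, 0, 1.2]
  ]
}}

```text
clock: 20.35
tool_pos: [0.6157, -0.0544, 0.0347]
ee_rot: [-0.001, 0.97, 0.244, -0.001]
force: [-5.8, 4.4, 1.4]
width: 0.0302
grip_force: 3.6
```

Emit:
{"fn": "step_arm", "kwargs": {
  "commands": [
    [0.35, -0.0001, 0.001, 0, 0.6],
    [0.35, -0.0002, 0.002, 0, 1.2],
    [0.35, -0.0002, 0.002, 0, 1.2]
  ]
}}

```text
clock: 20.6
tool_pos: [0.6164, -0.0562, 0.0347]
ee_rot: [-0.001, 0.972, 0.234, -0.001]
force: [-5.5, 4.4, 2.0]
width: 0.0295
grip_force: 3.5
```

Emit:
{"fn": "step_arm", "kwargs": {
  "commands": [
    [0.35, -0.0001, 0.001, 0, 0.6],
    [0.35, -0.0002, 0.002, 0, 1.2],
    [0.35, -0.0002, 0.002, 0, 1.2]
  ]
}}

```text
clock: 20.85
tool_pos: [0.6172, -0.0581, 0.0346]
ee_rot: [-0.001, 0.975, 0.223, -0.001]
force: [-5.6, 5.4, 1.4]
width: 0.0303
grip_force: 3.5
```

Emit:
{"fn": "step_arm", "kwargs": {
  "commands": [
    [0.35, -0.0001, 0.001, 0, 0.6],
    [0.35, -0.0002, 0.002, 0, 1.2],
    [0.35, -0.0002, 0.002, 0, 1.2]
  ]
}}

```text
clock: 21.1
tool_pos: [0.6179, -0.0599, 0.0347]
ee_rot: [-0.001, 0.977, 0.213, -0.001]
force: [-5.0, 5.9, 1.8]
width: 0.03
grip_force: 3.5
```

Emit:
{"fn": "step_arm", "kwargs": {
  "commands": [
    [0.35, -0.0001, 0.001, 0, 0.6],
    [0.35, -0.0002, 0.002, 0, 1.2],
    [0.35, -0.0002, 0.002, 0, 1.2]
  ]
}}

```text
clock: 21.35
tool_pos: [0.6185, -0.0618, 0.0347]
ee_rot: [-0.001, 0.979, 0.203, -0.001]
force: [-6.1, 5.6, 1.6]
width: 0.03
grip_force: 3.5
```

Emit:
{"fn": "step_arm", "kwargs": {
  "commands": [
    [0.35, -0.0001, 0.001, 0, 0.6],
    [0.35, -0.0002, 0.002, 0, 1.2],
    [0.35, -0.0002, 0.002, 0, 1.2]
  ]
}}

```text
clock: 21.6
tool_pos: [0.6191, -0.0637, 0.0346]
ee_rot: [-0.001, 0.981, 0.193, -0.001]
force: [-6.1, 5.1, 0.5]
width: 0.0298
grip_force: 3.5
```

Emit:
{"fn": "step_arm", "kwargs": {
  "commands": [
    [0.35, -0.0001, 0.0009, 0, 0.5],
    [0.35, -0.0002, 0.0018, 0, 1.0],
    [0.35, -0.0002, 0.0018, 0, 1.0]
  ]
}}

```text
clock: 21.85
tool_pos: [0.6196, -0.0655, 0.0346]
ee_rot: [-0.001, 0.983, 0.184, -0.001]
force: [-5.3, 4.9, 0.6]
width: 0.03
grip_force: 3.5
```

Emit:
{"fn": "step_arm", "kwargs": {
  "commands": [
    [0.35, -0.0001, 0.0009, 0, 0.5],
    [0.35, -0.0002, 0.0018, 0, 1.0],
    [0.35, -0.0002, 0.0018, 0, 1.0]
  ]
}}

```text
clock: 22.1
tool_pos: [0.6201, -0.0672, 0.0346]
ee_rot: [-0.001, 0.984, 0.176, -0.001]
force: [-4.7, 5.3, 1.6]
width: 0.0298
grip_force: 3.6
```

Emit:
{"fn": "step_arm", "kwargs": {
  "commands": [
    [0.35, -0.0001, 0.0009, 0, 0.5],
    [0.35, -0.0002, 0.0018, 0, 1.0],
    [0.35, -0.0002, 0.0018, 0, 1.0]
  ]
}}

```text
clock: 22.35
tool_pos: [0.6206, -0.0689, 0.0346]
ee_rot: [-0.001, 0.986, 0.167, -0.001]
force: [-5.1, 4.8, 1.9]
width: 0.0297
grip_force: 3.6
```

Emit:
{"fn": "step_arm", "kwargs": {
  "commands": [
    [0.35, -0.0001, 0.0009, 0, 0.5],
    [0.35, -0.0002, 0.0018, 0, 1.0],
    [0.35, -0.0002, 0.0018, 0, 1.0]
  ]
}}

```text
clock: 22.6
tool_pos: [0.621, -0.0707, 0.0347]
ee_rot: [-0.001, 0.987, 0.158, -0.001]
force: [-5.2, 5.4, 2.0]
width: 0.03
grip_force: 3.6
```

```bash
python3 -c "
from h import *
np.set_printoptions(precision=3,suppress=True)
tq()
d=snap('wrist','w9.png')
for r in bot.cut_out('wrist','hex_key')[:1]:
    T=toolT();P=cloud(d,r['pixels']);P=P[(P[:,2]>.04)&(P[:,2]<.1)];Q=P[:,:2]
    l=cv2.fitLine((Q*1000).astype(np.float32),cv2.DIST_HUBER,0,.01,.01).ravel();print(len(P),'key heading',np.degrees(np.arctan2(l[1],l[0])),l,P.min(0),P.max(0))
"
```

```text
22.6 r 0.0991459047757944 arm heading~ 14.478812218132017 tool heading 18.23796510839189 F tool [-3.311 -6.731 -2.033] torque 0.6440427804100609 Mz 0.060492098344291687 3.566108180439187
3352 key heading 18.758265 [  0.947   0.322 616.358 -62.627] [ 0.585 -0.079  0.047] [ 0.642 -0.049  0.068]
```

Emit:
{"fn": "step_arm", "kwargs": {
  "commands": [
    [0.35, -0.0001, 0.0009, 0, 0.5],
    [0.35, -0.0002, 0.0018, 0, 1.0],
    [0.35, -0.0002, 0.0018, 0, 1.0]
  ]
}}

```text
clock: 22.95
tool_pos: [0.6214, -0.0724, 0.0347]
ee_rot: [-0.001, 0.989, 0.15, -0.001]
force: [-4.4, 5.8, 1.7]
width: 0.0299
grip_force: 3.6
```

Emit:
{"fn": "step_arm", "kwargs": {
  "commands": [
    [0.35, -0.0001, 0.0009, 0, 0.5],
    [0.35, -0.0002, 0.0018, 0, 1.0],
    [0.35, -0.0002, 0.0018, 0, 1.0]
  ]
}}

```text
clock: 23.2
tool_pos: [0.6218, -0.0742, 0.0347]
ee_rot: [-0.001, 0.99, 0.141, -0.001]
force: [-4.7, 6.7, 1.0]
width: 0.0295
grip_force: 3.6
```

Emit:
{"fn": "step_arm", "kwargs": {
  "commands": [
    [0.35, -0.0001, 0.0009, 0, 0.5],
    [0.35, -0.0002, 0.0018, 0, 1.0],
    [0.35, -0.0002, 0.0018, 0, 1.0]
  ]
}}

```text
clock: 23.45
tool_pos: [0.6221, -0.076, 0.0347]
ee_rot: [-0.001, 0.991, 0.133, -0.001]
force: [-4.2, 6.6, 1.2]
width: 0.03
grip_force: 3.6
```

Emit:
{"fn": "step_arm", "kwargs": {
  "commands": [
    [0.35, -0.0001, 0.0009, 0, 0.5],
    [0.35, -0.0002, 0.0018, 0, 1.0],
    [0.35, -0.0002, 0.0018, 0, 1.0]
  ]
}}

```text
clock: 23.7
tool_pos: [0.6224, -0.0778, 0.0347]
ee_rot: [-0.001, 0.992, 0.124, -0.001]
force: [-4.5, 6.4, 1.3]
width: 0.0299
grip_force: 3.6
```

Emit:
{"fn": "step_arm", "kwargs": {
  "commands": [
    [0.35, -0.0001, 0.0009, 0, 0.5],
    [0.35, -0.0002, 0.0018, 0, 1.0],
    [0.35, -0.0002, 0.0018, 0, 1.0]
  ]
}}

```text
clock: 23.95
tool_pos: [0.6227, -0.0795, 0.0347]
ee_rot: [-0.001, 0.993, 0.115, -0.001]
force: [-4.2, 5.5, 2.8]
width: 0.0299
grip_force: 3.6
```

Emit:
{"fn": "step_arm", "kwargs": {
  "commands": [
    [0.35, -0.0001, 0.0009, 0, 0.5],
    [0.35, -0.0002, 0.0018, 0, 1.0],
    [0.35, -0.0002, 0.0018, 0, 1.0]
  ]
}}

```text
clock: 24.2
tool_pos: [0.6229, -0.0813, 0.0347]
ee_rot: [-0.001, 0.994, 0.107, -0.001]
force: [-3.9, 6.1, 1.5]
width: 0.0302
grip_force: 3.7
```

Emit:
{"fn": "step_arm", "kwargs": {
  "commands": [
    [0.35, -0.0001, 0.0009, 0, 0.5],
    [0.35, -0.0002, 0.0018, 0, 1.0],
    [0.35, -0.0002, 0.0018, 0, 1.0]
  ]
}}

```text
clock: 24.45
tool_pos: [0.6231, -0.083, 0.0348]
ee_rot: [-0.001, 0.995, 0.098, -0.0]
force: [-4.8, 7.6, 0.8]
width: 0.0297
grip_force: 3.9
```

Emit:
{"fn": "step_arm", "kwargs": {
  "commands": [
    [0.35, 0, 0.0007, 0, 0.4],
    [0.35, -0.0001, 0.0013, 0, 0.7],
    [0.35, -0.0001, 0.0013, 0, 0.7]
  ]
}}

```text
clock: 24.7
tool_pos: [0.6232, -0.0842, 0.0347]
ee_rot: [-0.001, 0.996, 0.092, -0.001]
force: [-4.8, 8.5, 2.5]
width: 0.0301
grip_force: 4.5
```

Emit:
{"fn": "step_arm", "kwargs": {
  "commands": [
    [0.35, 0, 0.0007, 0, 0.4],
    [0.35, -0.0001, 0.0013, 0, 0.7],
    [0.35, -0.0001, 0.0013, 0, 0.7]
  ]
}}

```text
clock: 24.95
tool_pos: [0.6233, -0.0853, 0.0347]
ee_rot: [-0.001, 0.996, 0.086, -0.001]
force: [-4.7, 9.3, 0.9]
width: 0.0302
grip_force: 5.0
```

```bash
python3 -c "
from h import *
np.set_printoptions(precision=3,suppress=True)
tq()
d=snap('wrist','w10.png')
for r in bot.cut_out('wrist','hex_key')[:1]:
    T=toolT();P=cloud(d,r['pixels']);P=P[(P[:,2]>.04)&(P[:,2]<.1)];Q=P[:,:2]
    l=cv2.fitLine((Q*1000).astype(np.float32),cv2.DIST_HUBER,0,.01,.01).ravel();print(len(P),'key heading',np.degrees(np.arctan2(l[1],l[0])),l,P.min(0),P.max(0))
"
```

```text
24.95 r 0.09881720284153406 arm heading~ 5.913148094186052 tool heading 9.857325411593678 F tool [-3.049 -9.999 -0.828] torque 0.9648912856566202 Mz 0.03639634183420045 5.010460817429703
3229 key heading 10.387524 [  0.984   0.18  619.534 -76.826] [ 0.583 -0.089  0.049] [ 0.646 -0.067  0.069]
```

The screw is coming up hard: torque has risen to 0.96 N m and is climbing gently. Nipping up in small steps.

Emit:
{"fn": "step_arm", "kwargs": {
  "commands": [
    [0.35, 0, 0.0007, 0, 0.4],
    [0.35, -0.0001, 0.0013, 0, 0.7],
    [0.35, -0.0002, 0.002, 0, 1.1],
    [0.35, -0.0002, 0.002, 0, 1.1]
  ]
}}

```text
clock: 25.38
tool_pos: [0.6234, -0.0871, 0.0347]
ee_rot: [-0.001, 0.997, 0.076, -0.001]
force: [-5.1, 11.3, 2.9]
width: 0.03
grip_force: 5.9
```

```bash
python3 -c "
from h import *
np.set_printoptions(precision=3,suppress=True)
tq()
"
```

```text
25.3833 r 0.09877117015594147 arm heading~ 4.875136218992218 tool heading 8.757469110235311 F tool [ -3.283 -11.904  -2.909] torque 1.1504866508504876 Mz 0.028680422988895157 5.880236779048573
```

Emit:
{"fn": "step_arm", "kwargs": {
  "commands": [
    [0.35, 0, 0.0008, 0, 0.3],
    [0.35, -0.0001, 0.0016, 0, 0.6],
    [0.35, -0.0002, 0.0025, 0, 1],
    [0.35, -0.0002, 0.0025, 0, 1]
  ]
}}

```text
clock: 25.72
tool_pos: [0.6236, -0.0893, 0.0347]
ee_rot: [-0.001, 0.998, 0.068, -0.001]
force: [-4.2, 12.3, 1.7]
width: 0.0302
grip_force: 7.1
```

```bash
python3 -c "
from h import *
np.set_printoptions(precision=3,suppress=True)
tq()
d=snap('wrist','w11.png')
for r in bot.cut_out('wrist','hex_key')[:1]:
    T=toolT();P=cloud(d,r['pixels']);P=P[(P[:,2]>.04)&(P[:,2]<.1)];Q=P[:,:2]
    l=cv2.fitLine((Q*1000).astype(np.float32),cv2.DIST_HUBER,0,.01,.01).ravel();print(len(P),'key heading',np.degrees(np.arctan2(l[1],l[0])),l,P.min(0),P.max(0))
"
```

```text
25.7167 r 0.09878123200803901 arm heading~ 3.58013740088107 tool heading 7.762924627630769 F tool [ -2.478 -12.778  -1.71 ] torque 1.2405229284666939 Mz 0.032985623445822745 7.1469046210404485
3296 key heading 7.830035 [  0.991   0.136 620.385 -80.485] [ 0.587 -0.09   0.047] [ 0.646 -0.071  0.068]
```

Emit:
{"fn": "step_arm", "kwargs": {
  "commands": [
    [0.35, 0, 0.0008, 0, 0.4],
    [0.35, -0.0001, 0.0016, 0, 0.8],
    [0.35, -0.0002, 0.0025, 0, 1.2],
    [0.35, -0.0002, 0.0025, 0, 1.2]
  ]
}}

```text
clock: 26.15
tool_pos: [0.6237, -0.0915, 0.0346]
ee_rot: [-0.002, 0.998, 0.057, -0.001]
force: [-5.3, 15.2, 3.1]
width: 0.0297
grip_force: 8.3
```

```bash
python3 -c "
from h import *
np.set_printoptions(precision=3,suppress=True)
tq()
"
```

```text
26.15 r 0.09874620092036751 arm heading~ 2.325774076522712 tool heading 6.569555718412073 F tool [ -3.495 -15.731  -3.025] torque 1.5225795863630214 Mz 0.03610784533304084 8.341910251183435
```

Emit:
{"fn": "step_arm", "kwargs": {
  "commands": [
    [0.35, 0, 0.0004, 0, 0.2],
    [0.35, 0, 0.0008, 0, 0.4],
    [0.35, 0, 0.0008, 0, 0.4],
    [0.35, 0, 0.0008, 0, 0.4]
  ]
}}

```text
clock: 26.48
tool_pos: [0.6237, -0.0921, 0.0346]
ee_rot: [-0.002, 0.999, 0.054, -0.001]
force: [-5.3, 16.8, 2.8]
width: 0.0297
grip_force: 8.7
```

```bash
python3 -c "
from h import *
np.set_printoptions(precision=3,suppress=True)
tq()
"
```

```text
26.4833 r 0.0987474605140656 arm heading~ 1.9538789604913653 tool heading 6.195513329479793 F tool [ -3.476 -17.311  -2.761] torque 1.6784157175907795 Mz 0.029927486195606014 8.674466740339994
```

About 1.65 N m. That is nipped up, so I ease off and back the fingers away.

Emit:
{"fn": "step_arm", "kwargs": {
  "commands": [
    [0.35, 0, -0.003, 0, -1],
    [0.35, 0, -0.006, 0, -2],
    [0.35, 0, -0.009, 0, -3],
    [0.35, 0, -0.012, 0, -4],
    [0.35, 0, -0.012, 0, -4]
  ]
}}

```text
clock: 26.9
tool_pos: [0.6225, -0.0811, 0.0347]
ee_rot: [-0.001, 0.996, 0.09, -0.001]
force: [-4.4, 5.5, 1.7]
width: 0.0301
grip_force: 3.1
```

```bash
python3 -c "
from h import *
np.set_printoptions(precision=3,suppress=True)
tq()
d=snap('wrist','w12.png')
for r in bot.cut_out('wrist','hex_key')[:1]:
    T=toolT();P=cloud(d,r['pixels']);P=P[(P[:,2]>.04)&(P[:,2]<.1)];L=(P-T[:3,3])@T[:3,:3];Q=P[:,:2]
    l=cv2.fitLine((Q*1000).astype(np.float32),cv2.DIST_HUBER,0,.01,.01).ravel();print(len(P),'key heading',np.degrees(np.arctan2(l[1],l[0])),'tool y',np.percentile(L[:,1],[2,50,98]))
"
```

```text
26.9 r 0.09851955884035936 arm heading~ 8.405227865817073 tool heading 10.269762564635698 F tool [-3.353 -6.204 -1.684] torque 0.5998746109964729 Mz 0.11951723302044942 3.106289568604552
3364 key heading 12.556692 tool y [-0.015 -0.009 -0.003]
```

Emit:
{"fn": "step_arm", "kwargs": {
  "commands": [
    [0.35, 0, -0.003, 0, -1],
    [0.35, 0, -0.006, 0, -2],
    [0.35, 0, -0.009, 0, -2],
    [0.35, 0, -0.012, 0, -2],
    [0.35, 0, -0.015, 0, -2],
    [0.35, 0, -0.015, 0, -2]
  ]
}}

```text
clock: 27.5
tool_pos: [0.6206, -0.0671, 0.0349]
ee_rot: [0.0, 0.994, 0.105, 0.0]
force: [-0.1, -0.1, -0.8]
width: 0.0297
grip_force: 0.1
```

```bash
python3 -c "
from h import *
np.set_printoptions(precision=3,suppress=True)
tq()
d=snap('wrist','w13.png')
for r in bot.cut_out('wrist','hex_key')[:1]:
    T=toolT();P=cloud(d,r['pixels']);P=P[(P[:,2]>.04)&(P[:,2]<.1)];L=(P-T[:3,3])@T[:3,:3];Q=P[:,:2]
    l=cv2.fitLine((Q*1000).astype(np.float32),cv2.DIST_HUBER,0,.01,.01).ravel();print(len(P),'key heading',np.degrees(np.arctan2(l[1],l[0])),'tool y',np.percentile(L[:,1],[2,50,98]))
"
```

```text
27.5 r 0.0997640017423527 arm heading~ 16.51682283129186 tool heading 12.104304440772381 F tool [-0.135  0.067  0.797] torque -0.005640581685178456 Mz -0.05949338910702029 0.05197060992713887
3389 key heading 19.903734 tool y [-0.015 -0.007  0.001]
```

The key sprang back about 14° elastically. Net turn is about 73° (1.28 rad), which agrees with the stop range. Centre the gap, lift clear, and check the seating.

Emit:
{"fn": "step_arm", "kwargs": {
  "commands": [
    [0.35, 0, -0.005, 0, 0],
    [0.4, 0, -0.006, 0, 0],
    [0.4, 0, -0.006, -0.02, 0],
    [0.4, 0, -0.006, -0.06, 0],
    [0.4, 0, -0.006, -0.1, 0],
    [0.4, -0.03, -0.03, -0.13, 0],
    [0.4, -0.08, -0.08, -0.14, 0],
    [0.4, -0.08, -0.08, -0.14, 0]
  ]
}}

```text
clock: 28.27
tool_pos: [0.5244, -0.0056, 0.1762]
ee_rot: [0.0, 0.994, 0.105, 0.001]
force: [0.1, 0.7, -0.4]
width: 0.034
grip_force: 0.0
```

```bash
python3 - <<'E'
from h import *
np.set_printoptions(precision=4,suppress=True)
s=bot.sense();print(s['clock'],s['tool_pos'],s['force'])
for c in ('wrist','top','scene'):
  d=snap(c,c+'14.png')
  for r in bot.cut_out(c,'hex_key')[:1]:
    P=cloud(d,r['pixels']);P=P[(P[:,2]>.035)&(P[:,2]<.1)&(P[:,0]>.5)&(P[:,0]<.66)]
    if len(P)<10: continue
    for x in np.arange(.51,.66,.012):
        k=abs(P[:,0]-x)<.006
        if k.sum()>2: print(c,round(x,3),k.sum(),np.median(P[k],0))
cv2.imwrite('pics/c14.png',np.hstack([cv2.resize(cv2.imread('pics/scene14.png')[160:280,220:380],(400,300)),cv2.resize(cv2.imread('pics/wrist14.png')[:,80:560],(400,333))[:300]]))
E
```

```text
28.2667 [ 0.5244 -0.0056  0.1762] [ 0.0594  0.7233 -0.4443]
wrist 0.522 77 [ 0.5248 -0.0873  0.0626]
wrist 0.534 205 [ 0.534  -0.0869  0.0724]
wrist 0.546 242 [ 0.5461 -0.0833  0.0729]
wrist 0.558 249 [ 0.5579 -0.0792  0.0711]
wrist 0.57 251 [ 0.5701 -0.0749  0.0692]
wrist 0.582 256 [ 0.582  -0.0707  0.0672]
wrist 0.594 267 [ 0.5941 -0.0665  0.0653]
wrist 0.606 270 [ 0.606  -0.0624  0.0634]
wrist 0.618 282 [ 0.618  -0.0583  0.0613]
wrist 0.63 291 [ 0.6299 -0.0542  0.0593]
wrist 0.642 77 [ 0.6378 -0.0538  0.0585]
top 0.522 28 [ 0.523  -0.0937  0.0637]
top 0.534 30 [ 0.5338 -0.0904  0.073 ]
top 0.546 25 [ 0.5457 -0.0863  0.0729]
top 0.558 22 [ 0.5578 -0.0825  0.0715]
top 0.57 24 [ 0.5698 -0.0788  0.0694]
top 0.582 20 [ 0.5818 -0.0754  0.0674]
top 0.594 11 [ 0.5935 -0.0725  0.065 ]
scene 0.522 44 [ 0.5245 -0.0884  0.0603]
scene 0.534 34 [ 0.5329 -0.0846  0.0719]
scene 0.546 24 [ 0.5462 -0.0813  0.0731]
scene 0.558 21 [ 0.5575 -0.0762  0.0718]
scene 0.57 22 [ 0.5704 -0.0731  0.0691]
scene 0.582 19 [ 0.5825 -0.0672  0.0673]
scene 0.594 20 [ 0.593  -0.0639  0.0659]
scene 0.606 25 [ 0.6057 -0.0597  0.0618]
scene 0.618 25 [ 0.6188 -0.056   0.0619]
scene 0.63 26 [ 0.6291 -0.0514  0.0595]
```

View pics/c14.png

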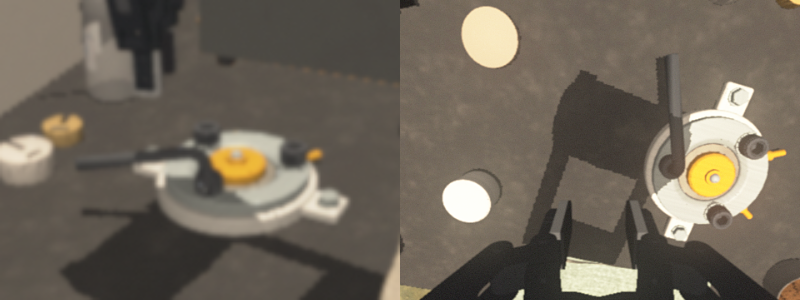

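The picture shows the key still in the +y screw, bend over the socket at left crop (205,175), with the tins and stone untouched. The extrapolated height puts the short tip at about 0.032, which is the socket floor. Handing in.

```bash
python3 -c "
from workcell import bot
print(bot.close_job())"
```

```text
the job is handed in; nothing more can be done
None
```

The key was drawn, flipped, seated by its short arm, swung clockwise about 73° until the screw came up hard, nipped up to about 1.6–1.7 N m (16–17 N at about 99 mm from the axis), and left in the screw; by camera its short tip is at the socket floor but its long arm droops about 9° (more than I'd expect from the socket's play), and the job is handed in with no verdict returned.

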